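# Tighten the mitre stop with the hex key

## Task

The mitre stop on the trim bench is loose. Take the hex key out of its wooden block, feel for the screw's hex socket down in the stop's slot, seat the key fully in it and turn it clockwise in regrasped quarter turns until the screw comes up against its end stop; then let go and leave the key standing fully seated in the socket. Feel gently, pressing with no more than 80 N, stop turning as soon as the screw is firm (do not wrench it with more than 1 N m), and leave the glue bottle, the try square and the moulding offcut where they are.

Things in the scene. Friction and masses are not known exactly. Their poses are not given: they have to be found in the camera images.
- stop: Fixed grey steel block 140 x 76 x 40 mm (x, y, z) flat on the bench, with an aluminium fence 220 mm long, 8 mm thick, 50 mm high along its +y side (local y 38 to 46 mm). Origin at the centre of its underside, z up, x along the slot. It carries the clamp screw. Place and yaw vary.
- slot (a point): Centre of the slot's mouth in the stop's top, 40 mm above the bench; axes as the stop. Slot along x: 60 mm long, 18.5 mm wide, 10 mm deep, flat steel floor broken only by the screw's hex socket. The screw stands anywhere on the slot's centre line within 18 mm of this point, toward +x or -x: its place is not given and must be found by feel (or seen); it keeps still under loads up to 80 N.
- screw (a joint): Angle turned by the screw, rad, growing clockwise from above; 0 loosest, hard end stop (tight) at 4.4; starts between 0 and 1.0. Steady friction 0.12 N m, no spring: it stays where left. At 0 (and every 1.047 rad) two of the socket's flats are square to the stop's x axis.
- key_grip (a point): Centre of the key's black plastic handle, an upright square prism 24 x 24 mm (faces along its x and y), 45 mm tall; z up along the key. The key's tip is 64.5 mm below. Either pair of opposite faces can be gripped. Key 87 mm long, 0.16 to 0.26 kg. At first it stands in its wooden block, turned at most 0.15 rad from it.
- key_tip (a point): Centre of the key's flat lower end; axes as the key. Upward: hex steel shank 14 mm across flats (16.2 over corners), two flats square to its x axis; collar 30 mm in diameter 32 to 37 mm up; handle from 42 mm up. It has about 10 degrees of play each way in the socket before it drives. Fully seated it lies 24 mm below the slot's mouth.
- holder_mouth (a point): Centre of the mouth of the hole in the fixed wooden key block (70 x 70 x 45 mm high), on its top face; hole 19 mm square, 36 mm deep. The key stands in it with its collar resting on the block's top, its tip 32 mm below this point.
- offcut: Bystander: loose piece of wooden moulding 28 x 150 x 22 mm high, origin at the centre of its underside, lying along its y.
- glue: Bystander: closed white plastic glue bottle, 56 mm in diameter, 130 mm tall, standing; origin at the centre of its underside.
- square: Bystander: try square lying flat; wooden stock 120 x 22 x 14 mm along its x with a steel blade 150 x 26 mm going off to its -y, 45 mm from the stock's middle; origin at the centre of the stock's underside.
- slot_floor (a point): Centre of the slot's floor, 30 mm above the bench, axes as the stop (not the screw's place). The screw head's top is flush with this floor. Its socket: vertical, hexagonal, 15.2 mm across flats, mouth widened to 19.2 mm by a 45 degree chamfer 2 mm deep, bottom 14 mm below this floor.
- key: The whole hex key (see key_grip and key_tip); origin at the centre of the flat lower end.
There are look-alikes about, which are no part of the job. Of the things that look like the key, the smallest one is meant.

How it is judged:
By the outcome, as a careful person would: the job done as asked, in the order asked, and still so for the second after the job is handed in, with the robot touching nothing.
It also fails if it takes over 72 s, if anything falls off the work surface, if the arm or the gripper's body presses on something with over 40 N, if the wrist force passes 120 N, or if a joint passes its speed limit or range.

## Robot

A 6-joint arm with a two-finger parallel gripper is mounted at the origin on the work surface. World frame = base frame: x ahead of the robot, y to its left, z up, the work surface at z = 0. Lengths are in m, angles in rad, forces in N, time in s.
With the tool pointing down it reaches from about 0.275 to 0.85 m from the base axis. Payload 19 kg.
Tool frame: the origin (TCP) lies midway between the tips of the shut fingers; the grasp point (between the pads) lies 19 mm behind it; z points along the fingers, x is the direction in which the jaws open and shut, and the axes are right-handed (so a half turn about z gives the same grasp; the last joint's range is limited). The gripper opens to 85 mm and grips with 20 to 120 N. Pads are 22 mm wide; open, the fingers measure 114 mm over their backs; the gripper's body (76 mm by 85 mm) begins 54 mm behind the grasp point. The pads swing forward as they close: fully open they stand 13 mm farther back than shut.
Start: joints at [-1.316, 0.15, 1.437, -0, 1.554, -0.134], TCP at [0.218, -0.532, 0.231] pointing down, gripper open.
Joint ranges: [-2.8, 2.8], [-0.68, 2.1], [0.12, 2.68], [-1.39, 4.53], [0.16, 2.79], [-2.81, 2.81]. Speed limits (rad/s): [1.89, 1.89, 2.22, 3.01, 3.01, 3.01].

## Interface

Orientations are given as [roll, pitch, yaw] about the fixed x, y, z axes, in that order (R = Rz(yaw) Ry(pitch) Rx(roll)).
In Python, from plant import monitor, cams, ctrl gives the robot as it stands.
- The arm moves only by the tool step_arm, never from a script. Its argument "commands" is a list that holds one entry, the list of rows, each a list of 6 numbers: the shift along the tool's x, y, z in m, then the turn, a rotation vector about the tool's x, y, z in rad. A call has 1 to 8 rows; each row is the pose to reach, as a shift and turn from the pose commanded when the call began, along the tool's axes at that moment; what a row does not reach only later rows make up. A row lasts 1/8 s, in which the tool goes at most 62.5 mm and 10.7 degrees, less where a joint would pass 70% of its speed; a pose out of reach is approached as far as the arm can. A call with a gripper value outside its range is refused whole. "grip" is the finger opening in m, from 0 to 0.0854, set as the call begins (left out, the last holds). The fingers move at their own pace and stop on an object; the grip force is fixed at half the most. Time passes only in rows, so rows that repeat a pose let the fingers close. It gives the time, the measured TCP pose, the force and the opening at its end, in the units of the state.
- monitor.observe(): the state, without advancing time (a new reading comes with each control period).
- cams.capture(name): name is "scene" or "top" or "wrist"; returns a dict with "color" (400x640x3 uint8, red, green, blue), "fx", "fy", "cx", "cy" (pixels), "rvec" (rotation vector, rad) and "tvec" (3), from world to camera coordinates, as OpenCV has them. Camera axes: x right, y down, z forward; pixel columns grow to the right and rows downward; lengths in m; the calibration is good to about 2 mm. A picture is of the moment at which its call begins. There is no depth.
- ctrl.close_job(): hands the job in, once; it reports no verdict.
The state is a dict: "time_s": time; "joints": joint angles; "qd": joint speeds; "joint_efforts": joint torques, N m; "eef_pos": TCP position; "tcp_rot": TCP orientation; "ft_force": force on the tool from outside, world axes, zero at the start; "torque": the same for the moment, N m; "gripper_width": finger opening in m.
Only numpy, scipy, OpenCV 4.12 (cv2) and the standard library are available. Lean on these libraries where they do the work, as an engineer would, in place of code of your own. Each camera call takes 0.05 s, during which the arm holds its last target. There are 200 camera calls.

## Working session

There is one attempt and no reset: what is moved stays moved. The work goes in short steps, Python scripts to look and compute and a tool call to move; the robot and the scene stay as the last step left them, time stands still between calls to the robot, and variables do not carry over. Pictures are saved under pics/ and viewed, about 8 in all and at most 12, crops included, and the job is handed in when it is done.

Besides the shell and the picture viewer there is one more tool, called after "Request:" as a command line: name --argument value ..., lists and objects as JSON in quotes. step_arm: Moves the arm, as the interface text tells. Its arguments: {"type":"object","properties":{"commands":{"type":"array"},"grip":{"type":"number"}},"required":["commands"]}

```bash
mkdir -p pics; ls; cat > h.py <<'E'
import numpy as np, cv2
from scipy.spatial.transform import Rotation as R
from plant import monitor, cams, ctrl
def cap(n,f=None):
    c=cams.capture(n)
    if f: cv2.imwrite(f,c['color'][:,:,::-1])
    return c
def ray(c,u,v,z):
    Rm=cv2.Rodrigues(np.array(c['rvec'],float))[0]; t=np.array(c['tvec'],float).ravel()
    o=-Rm.T@t; d=Rm.T@np.array([(u-c['cx'])/c['fx'],(v-c['cy'])/c['fy'],1])
    return o+d*(z-o[2])/d[2]
def proj(c,p):
    K=np.array([[c['fx'],0,c['cx']],[0,c['fy'],c['cy']],[0,0,1.]])
    return cv2.projectPoints(np.array(p,float).reshape(-1,1,3),np.array(c['rvec'],float),np.array(c['tvec'],float),K,None)[0].reshape(-1,2)
def st():
    s=monitor.observe(); return s
def rel(p,yaw=None):
    "shift in tool axes to reach world TCP p (tool down)"
    s=st(); print('t',s['time_s'],'pos',np.round(s['eef_pos'],4),'rot',np.round(s['tcp_rot'],4),'F',np.round(s['ft_force'],1),'w',s['gripper_width'])
    Rt=R.from_euler('xyz',s['tcp_rot'])
    return Rt.inv().apply(np.array(p)-s['eef_pos'])
E
python3 - <<'E'
from h import *
for n in ('top','scene'):
    c=cap(n,f'pics/{n}0.png'); print(n,c['fx'],c['rvec'],c['tvec'])
print(st())
E
```

```text
pics
top 361.668804618044 [ 2.13836837 -2.1420943   0.15495933] [0.01200235 0.60867894 1.11579189]
scene 472.28005095556335 [ 1.93611383  1.1785144  -0.58409068] [-0.25751235 -0.25904886  1.62058871]
{'time_s': 0.1, 'joints': array([-1.31601357e+00,  1.50972582e-01,  1.43797108e+00,  1.02691004e-05,
        1.55378606e+00, -1.33996952e-01]), 'qd': array([ 2.92935620e-04, -1.08316963e-03, -1.62636164e-03, -2.97078354e-04,
        5.14232620e-04,  4.22650723e-05]), 'joint_efforts': array([ 6.27531961e-03, -7.14377117e+01, -5.71795142e+01,  8.55305075e-05,
        7.17119663e-03,  3.41697819e-05]), 'eef_pos': array([ 0.21788961, -0.53187972,  0.23071294]), 'tcp_rot': array([-3.14143057e+00,  1.12550443e-03, -1.18201671e+00]), 'ft_force': array([-0.69014349,  0.30520659, -0.34084252]), 'torque': array([-0.03869821, -0.0429017 ,  0.01189997]), 'gripper_width': 0.08538455175434607}
```

View pics/top0.png

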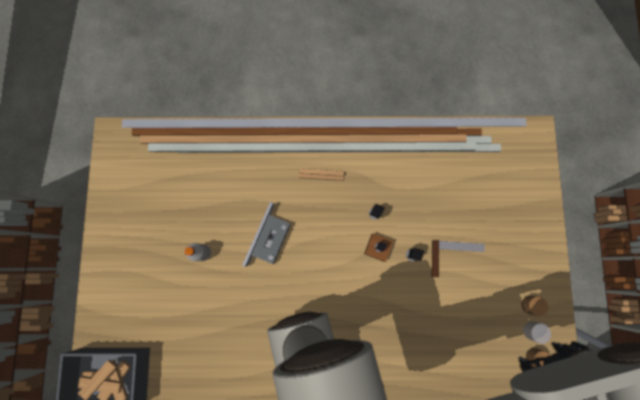

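View pics/scene0.png

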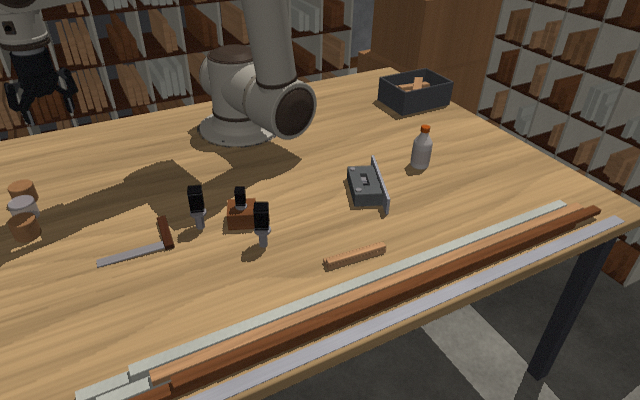

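Scene shows three key-like things: the one in the wooden block (scene 240,200; top 381,246) and two larger ones on grey stands (scene 196,205 / top 416,254; scene 262,222 / top 377,211). The smallest, the one in the wooden block, is chosen; the stop is at top (270,240). I'll check with a close crop and measure.

```bash
python3 - <<'E'
from h import *
c=cams.capture('top'); s=cams.capture('scene')
for nm,u,v,z in [('key',381,246,.1),('big1',416,254,.1),('big2',377,211,.1),('block',380,247,.045),('stopblk',271,239,.04),('slot',270,239,.04),('glue',190,252,.13),('offcut',322,174,.02),('sq',436,258,.014)]:
    print(nm,ray(c,u,v,z).round(3))
a=cv2.resize(c['color'][190:290,220:460],(800,333),interpolation=cv2.INTER_CUBIC)
b=cv2.resize(s['color'][150:250,180:400],(587,267),interpolation=cv2.INTER_CUBIC)
o=np.zeros((600,800,3),np.uint8);o[:333]=a;o[333:,:587]=b
cv2.imwrite('pics/crop1.png',o[:,:,::-1])
E
```

```text
key [ 0.491 -0.173  0.1  ]
big1 [ 0.467 -0.277  0.1  ]
big2 [ 0.597 -0.164  0.1  ]
block [ 0.491 -0.179  0.045]
stopblk [0.517 0.168 0.04 ]
slot [0.517 0.171 0.04 ]
glue [0.473 0.392 0.13 ]
offcut [0.735 0.004 0.02 ]
sq [ 0.456 -0.363  0.014]
```

View pics/crop1.png

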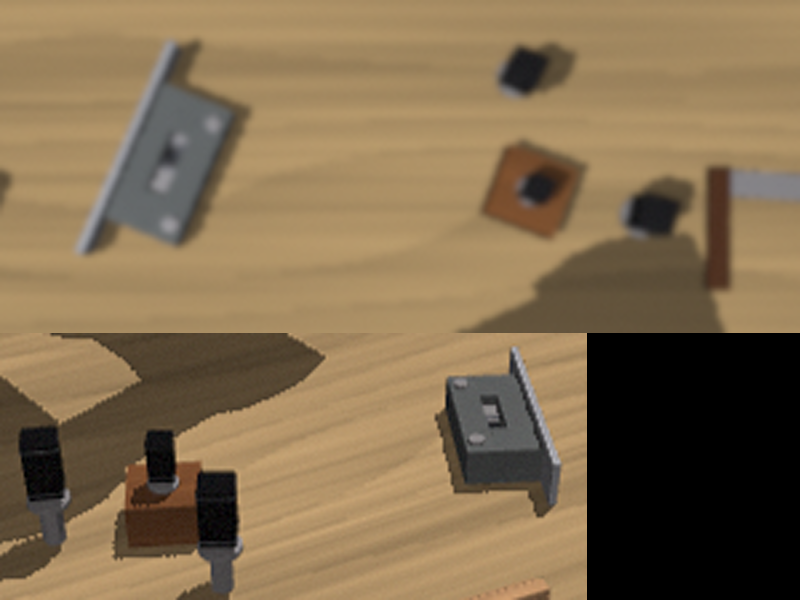

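Pictures viewed: 3. The crop confirms it: the block's key (crop 540,185) has clearly the smaller handle, and the two bigger ones stand on the bench. The slot shows a darker patch near (170,157), which is probably the socket. Moving over the key.

Request:
step_arm --commands '[[[-0.028,-0.048,-0.006,0,0,-0.1],[-0.057,-0.097,-0.012,0,0,-0.2],[-0.085,-0.145,-0.018,0,0,-0.3],[-0.113,-0.193,-0.025,0,0,-0.4],[-0.142,-0.242,-0.03,0,0,-0.5],[-0.17,-0.29,-0.04,0,0,-0.6],[-0.198,-0.339,-0.045,0,0,-0.7],[-0.227,-0.387,-0.05,0,0,-0.81]]]' --grip 0.05

```text
time_s: 1.2
eef_pos: [0.4909, -0.1736, 0.2815]
tcp_rot: [-3.142, -0.0, -0.369]
ft_force: [0.3, -0.6, 0.1]
gripper_width: 0.05
```

```bash
python3 - <<'E'
from h import *
print(rel([0.491,-0.175,0.28]))
c=cap('wrist','pics/w1.png'); np.save('w1.npy',[c],allow_pickle=True)
print(c['fx'],c['rvec'],c['tvec'])
print(proj(c,[[.491,-.175,.1],[.491,-.179,.045]]))
E
```

```text
t 1.2 pos [ 0.4909 -0.1736  0.2815] rot [-3.1416e+00 -2.0000e-04 -3.6850e-01] F [ 0.3 -0.6  0.1] w 0.04997846325915484
[0.00061006 0.0012165  0.00151689]
324.72442655691844 [-2.83061209  0.5291315   0.06980077] [-0.52086709 -0.03148809  0.43138112]
[[317.16053953 175.41422199]
 [318.31439348 168.89480293]]
```

View pics/w1.png

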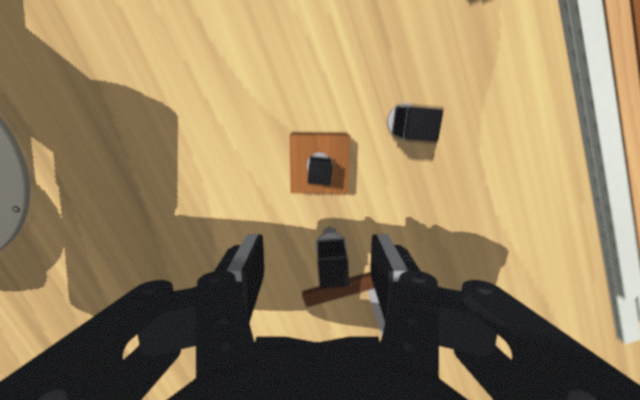

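Pictures viewed: 4. The key's handle is at (320,170) in the block (320,163), and the big lookalikes are at (418,122) and (332,258). Measuring by mask.

```bash
python3 - <<'E'
from h import *
c=np.load('w1.npy',allow_pickle=True)[0]; im=c['color'].astype(int)
g=im.max(2); sub=np.zeros_like(g,bool); sub[135:192,292:350]=1
dark=((g<60)&sub).astype(np.uint8); 
cs=max(cv2.findContours(dark,0,2)[0],key=cv2.contourArea); r=cv2.minAreaRect(cs); print('handle',r,cv2.boundingRect(cs))
hs=cv2.cvtColor(c['color'],cv2.COLOR_RGB2HSV)
sub[:]=0;sub[115:210,275:365]=1
br=(((hs[...,1]>150)|(g<60))&sub).astype(np.uint8)
cb=max(cv2.findContours(br,0,2)[0],key=cv2.contourArea); rb=cv2.minAreaRect(cb); print('block',rb)
for n,q,z in(('handle',r,.1),('block',rb,.045)):
    b=np.array([ray(c,u,v,z)[:2] for u,v in cv2.boxPoints(q)]); print(n,b.round(4).tolist(),b.mean(0).round(4),[np.round(np.linalg.norm(b[i]-b[i-1]),4) for i in(1,2)],'yaw',[round(float(np.arctan2(*(b[i]-b[i-1])[::-1])),3) for i in (1,2)])
s=c['color'][125:205,280:360]; cv2.imwrite('pics/c2.png',cv2.resize(s,None,fx=7,fy=7,interpolation=cv2.INTER_CUBIC)[:,:,::-1])
E
```

```text
handle ((320.1633605957031, 170.8663330078125), (21.79131317138672, 25.373449325561523), 5.710593223571777) (309, 158, 23, 27)
block ((319.0, 163.0), (58.0, 58.0), 90.0)
handle [[0.4796, -0.1785], [0.4916, -0.1551], [0.5112, -0.1651], [0.4996, -0.1886]] [ 0.4955 -0.1718] [np.float64(0.0262), np.float64(0.0219)] yaw [1.097, -0.47]
block [[0.4752, -0.1291], [0.5377, -0.1532], [0.5143, -0.2185], [0.4488, -0.1931]] [ 0.494  -0.1735] [np.float64(0.0669), np.float64(0.0693)] yaw [-0.37, -1.915]
```

View pics/c2.png

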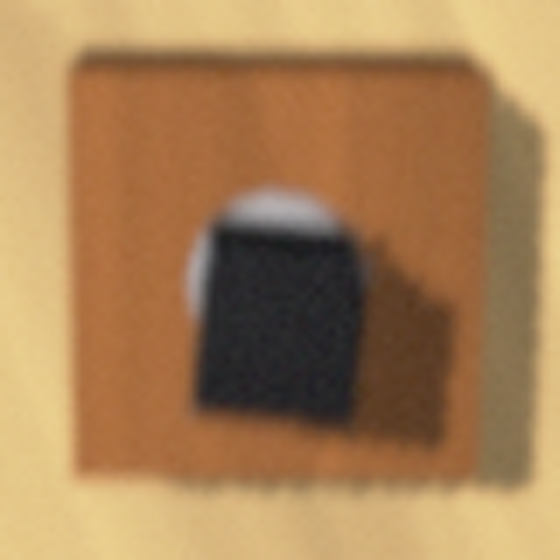

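Pictures viewed: 5. The handle is turned about −0.1 rad from the block and centred near (0.494,−0.173). Descending and gripping.

Request:
step_arm --commands '[[[0.002,-0.001,0.05,0,0,0.05],[0.003,-0.002,0.1,0,0,0.1],[0.003,-0.002,0.15,0,0,0.1],[0.003,-0.002,0.19,0,0,0.1],[0.003,-0.002,0.215,0,0,0.1],[0.003,-0.002,0.2215,0,0,0.1],[0.003,-0.002,0.2215,0,0,0.1]]]'

```text
time_s: 2.12
eef_pos: [0.4937, -0.1746, 0.0603]
tcp_rot: [-3.142, -0.0, -0.472]
ft_force: [-1.0, 0.1, 0.7]
gripper_width: 0.0498
```

Request:
step_arm --commands '[[[0,0,0,0,0,0],[0,0,0,0,0,0],[0,0,0,0,0,0],[0,0,0,0,0,0],[0,0,0,0,0,0]]]' --grip 0.015

```text
time_s: 2.75
eef_pos: [0.494, -0.1748, 0.061]
tcp_rot: [-3.142, -0.002, -0.472]
ft_force: [-1.5, 0.9, 5.3]
gripper_width: 0.0236
```

Request:
step_arm --commands '[[[0,0,-0.02,0,0,0],[0,0,-0.06,0,0,0],[0,0,-0.11,0,0,0],[-0.01,-0.023,-0.17,0,0,0],[-0.03,-0.07,-0.2,0,0,0],[-0.053,-0.123,-0.2,0,0,0],[-0.076,-0.175,-0.2,0,0,0],[-0.096,-0.223,-0.2,0,0,0]]]'

```text
time_s: 3.75
eef_pos: [0.5091, 0.0697, 0.2606]
tcp_rot: [-3.141, -0.001, -0.472]
ft_force: [1.0, -0.9, -1.0]
gripper_width: 0.0233
```

Request:
step_arm --commands '[[[-0.02,-0.047,0,0,0,0],[-0.034,-0.079,0,0,0,0],[-0.041,-0.095,0,0,0,0],[-0.041,-0.095,0,0,0,0]]]'

```text
time_s: 4.25
eef_pos: [0.516, 0.1714, 0.26]
tcp_rot: [-3.142, -0.0, -0.471]
ft_force: [-0.6, 0.0, -2.3]
gripper_width: 0.0234
```

```bash
python3 - <<'E'
from h import *
print(rel([0.517,0.171,0.26]))
c=cap('wrist','pics/w2.png'); np.save('w2.npy',[c],allow_pickle=True)
E
```

```text
t 4.25 pos [0.516  0.1714 0.26  ] rot [-3.1416e+00 -1.0000e-04 -4.7080e-01] F [-0.6  0.  -2.3] w 0.023405892392994853
[ 1.05788124e-03 -5.37581574e-05 -1.92211025e-05]
```

View pics/w2.png

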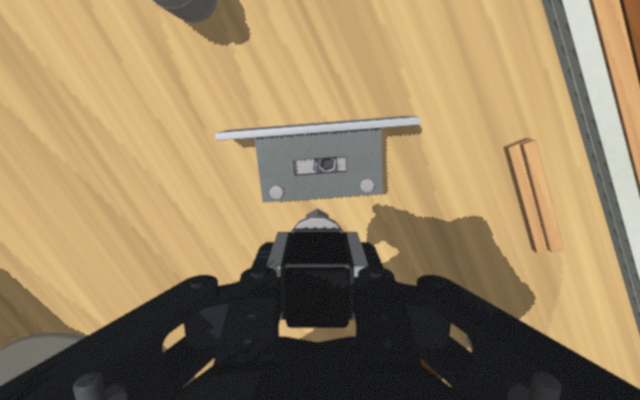

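Pictures viewed: 6. The stop (centre ~(321,165)) has its slot and the dark hex socket near (326,165); the key is held with its tip at ~(317,212). Cropping to measure.

```bash
python3 - <<'E'
from h import *
c=np.load('w2.npy',allow_pickle=True)[0]; im=c['color']
a=cv2.resize(im[150:182,285:360],None,fx=10,fy=10,interpolation=cv2.INTER_CUBIC)
b=cv2.resize(im[200:240,283:358],None,fx=6,fy=6,interpolation=cv2.INTER_CUBIC)
o=np.zeros((565,750,3),np.uint8);o[:320]=a;o[325:565,:450]=b
cv2.imwrite('pics/c3.png',o[:,:,::-1])
# fence & block edges
for n,u,v,z in(('fenceL',216,136,.05),('fenceR',420,121,.05),('blkTL',256,137,.04),('blkTR',383,130,.04),('blkBL',264,202,.04),('blkBR',383,194,.04),('slotL',294,166,.04),('slotR',346,163,.04),('sock',326,165,.03)):
    print(n,ray(c,u,v,z).round(4))
E
```

```text
fenceL [0.436  0.2527 0.05  ]
fenceR [0.6374 0.1677 0.05  ]
blkTL [0.4717 0.2323 0.04  ]
blkTR [0.6    0.1754 0.04  ]
blkBL [0.4426 0.1629 0.04  ]
blkBR [0.5703 0.1086 0.04  ]
slotL [0.4938 0.1845 0.04  ]
slotR [0.5478 0.1608 0.04  ]
sock [0.5261 0.1674 0.03  ]
```

View pics/c3.png

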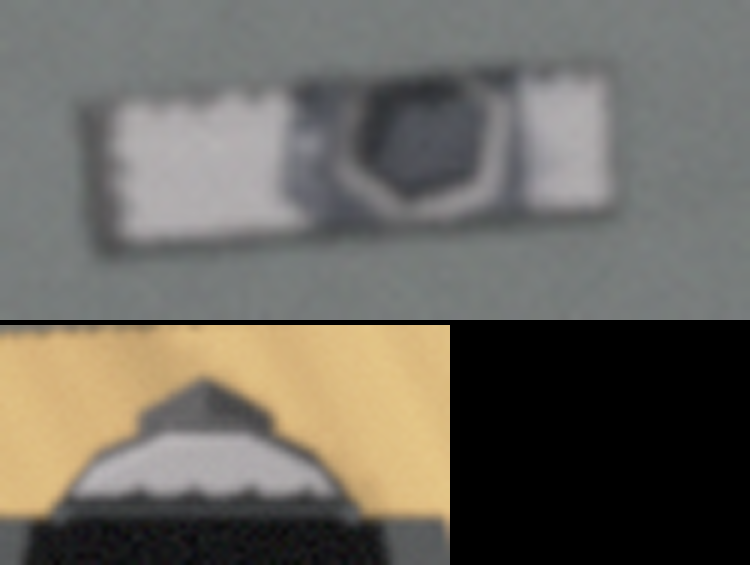

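Pictures viewed: 7. The socket hex is centred at ~(326.9,163.7), and its right-hand flat's normal points ~13° clockwise of the image's right (yaw ≈ −0.70). The shank's corner points straight at the camera, (317.2,209.2), so the key's x runs along the jaws.

```bash
python3 - <<'E'
from h import *
c=np.load('w2.npy',allow_pickle=True)[0]
Rm=cv2.Rodrigues(c['rvec'])[0]; print('cam',(-Rm.T@c['tvec']).round(4))
yw=-.471; tx=np.array([np.cos(yw),np.sin(yw)]);ty=np.array([np.sin(yw),-np.cos(yw)])
tcp=np.array([.516,.1714])
p=ray(c,317.2,209.2,.212); 
print('tip vertex rel tcp in tool x,y',(p[:2]-tcp)@tx,(p[:2]-tcp)@ty,'want 0,-0.0081')
sk=ray(c,326.9,163.7,.029); print('socket',sk)
for l in ((294.5,167),(345.7,163.3)): print(ray(c,*l,.04).round(4))
s0=np.array([.5208,.1727]);sx=np.array([np.cos(-.4),np.sin(-.4)]);sy=np.array([-sx[1],sx[0]])
print('in slot frame',(sk[:2]-s0)@sx,(sk[:2]-s0)@sy)
E
```

```text
cam [0.5467 0.2315 0.4033]
tip vertex rel tcp in tool x,y 0.00034564215246568 -0.005768495131022037 want 0,-0.0081
socket [0.52765048 0.16807221 0.029     ]
[0.4938 0.1832 0.04  ]
[0.5473 0.1607 0.04  ]
in slot frame 0.00811185911902317 -0.0015947717135797192
```

Request:
step_arm --commands '[[[0.005,-0.002,0.04,0,0,0.1],[0.0115,-0.004,0.09,0,0,0.2],[0.0115,-0.004,0.13,0,0,0.23],[0.0115,-0.004,0.15,0,0,0.23],[0.0115,-0.004,0.16,0,0,0.23],[0.0115,-0.004,0.16,0,0,0.23]]]'

```text
time_s: 5.05
eef_pos: [0.5283, 0.1686, 0.1]
tcp_rot: [3.141, 0.0, -0.703]
ft_force: [0.1, -0.1, -1.0]
gripper_width: 0.0233
```

```bash
python3 - <<'E'
from h import *
rel([0.52,0.17,0.1])
c=cap('wrist'); np.save('w3.npy',[c],allow_pickle=True)
t=cap('scene'); np.save('s3.npy',[t],allow_pickle=True)
a=cv2.resize(c['color'][165:245,250:390],None,fx=5.5,fy=5.5,interpolation=cv2.INTER_CUBIC)[:,:770]
cv2.imwrite('pics/c4.png',a[:,:,::-1]); print(a.shape)
E
```

```text
t 5.05 pos [0.5283 0.1686 0.1   ] rot [ 3.1414e+00  1.0000e-04 -7.0280e-01] F [ 0.1 -0.1 -1. ] w 0.023306464068588707
(440, 770, 3)
```

View pics/c4.png

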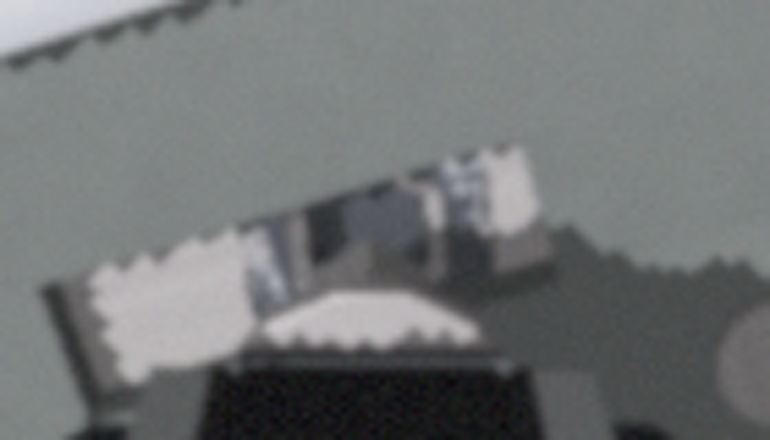

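Pictures viewed: 8. The shank's near corner is at crop (370,245), and the socket's side flats at ~303 and ~430, so the key is centred along the jaws. The slot's upper edge is at y≈192 and its lower at ≈320 below that column. Differencing tip and slot next.

```bash
python3 - <<'E'
from h import *
c=np.load('w3.npy',allow_pickle=True)[0]
yw=-.703; tx=np.array([np.cos(yw),np.sin(yw)]);ty=np.array([np.sin(yw),-np.cos(yw)]); tcp=np.array([.5283,.1686])
T=lambda p:np.round([(p[:2]-tcp)@tx*1e3,(p[:2]-tcp)@ty*1e3],2)
q=lambda u,v:(250+u/5.5-.5+.09,165+v/5.5-.5+.09)
print('vertex',T(ray(c,*q(370,245),.052)),T(ray(c,317.2,209.2,.052)))
for n,u,v in(('UL',45,290),('UR',510,150),('LL',90,405),('LR',550,265)): print(n,T(ray(c,*q(u,v),.04)))
print('sock R/L flats',T(ray(c,*q(430,220),.028)),T(ray(c,*q(303,245),.028)))
t=np.load('s3.npy',allow_pickle=True)[0]
print(proj(t,[[.5283,.1686,.05],[.5277,.1681,.03]]))
u,v=proj(t,[.5283,.1686,.05])[0].astype(int)
cv2.imwrite('pics/c5.png',cv2.resize(t['color'][v-35:v+35,u-45:u+45],None,fx=8,fy=8,interpolation=cv2.INTER_CUBIC)[:,:,::-1]); print(u,v)
E
```

```text
vertex [-0.2  -5.78] [ 0.01 -5.74]
UL [-39.3    3.74]
UR [ 16.3  -13.64]
LL [-34.51  18.63]
LR [21.37  0.63]
sock R/L flats [ 7.37 -1.34] [-8.67  1.96]
[[365.21157817 176.50546286]
 [364.3898974  182.56766331]]
365 176
```

View pics/c5.png

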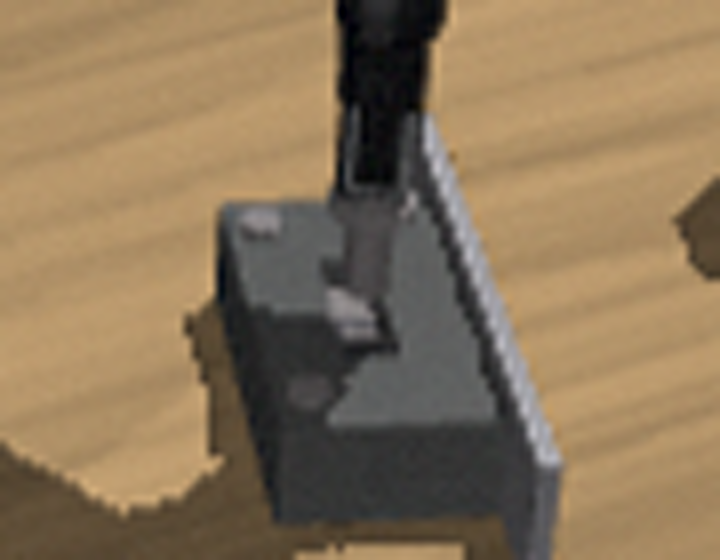

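Pictures viewed: 9. The scene crop shows the shank bottom at (367,298), over the slot. Shifting about (−0.4,−1.3) mm and lowering gently.

Request:
step_arm --commands '[[[-0.0004,-0.0013,0.003,0,0,0],[-0.0004,-0.0013,0.007,0,0,0],[-0.0004,-0.0013,0.01,0,0,0],[-0.0004,-0.0013,0.0115,0,0,0],[-0.0004,-0.0013,0.0125,0,0,0],[-0.0004,-0.0013,0.0135,0,0,0]]]'

```text
time_s: 5.9
eef_pos: [0.5287, 0.1706, 0.0863]
tcp_rot: [-3.141, 0.0, -0.702]
ft_force: [-0.2, 0.1, -2.3]
gripper_width: 0.0234
```

Request:
step_arm --commands '[[[0,0,0.002,0,0,0],[0,0,0.004,0,0,0],[0,0,0.006,0,0,0],[0,0,0.0075,0,0,0]]]'

```text
time_s: 6.4
eef_pos: [0.5287, 0.1706, 0.0786]
tcp_rot: [3.142, 0.0, -0.702]
ft_force: [0.3, -0.3, -1.7]
gripper_width: 0.0236
```

Request:
step_arm --commands '[[[0,0,0.001,0,0,0],[0,0,0.002,0,0,0],[0,0,0.002,0,0,0]]]'

```text
time_s: 6.78
eef_pos: [0.5287, 0.1706, 0.0768]
tcp_rot: [-3.142, 0.0, -0.702]
ft_force: [0.3, -0.4, -1.5]
gripper_width: 0.0231
```

Request:
step_arm --commands '[[[0,0,0.001,0,0,0],[0,0,0.002,0,0,0],[0,0,0.003,0,0,0],[0,0,0.003,0,0,0]]]'

```text
time_s: 7.28
eef_pos: [0.5287, 0.1704, 0.0737]
tcp_rot: [3.141, 0.0, -0.702]
ft_force: [0.5, -3.0, -2.8]
gripper_width: 0.0238
```

Request:
step_arm --commands '[[[0,0,0.001,0,0,0],[0,0,0.002,0,0,0],[0,0,0.003,0,0,0],[0,0,0.003,0,0,0]]]'

```text
time_s: 7.78
eef_pos: [0.5287, 0.1705, 0.0707]
tcp_rot: [3.141, 0.0, -0.702]
ft_force: [0.6, -5.1, -0.6]
gripper_width: 0.0233
```

Request:
step_arm --commands '[[[0.0003,0.0004,0.001,0,0,0],[0.0003,0.0004,0.0025,0,0,0],[0.0003,0.0004,0.004,0,0,0],[0.0003,0.0004,0.005,0,0,0],[0.0003,0.0004,0.005,0,0,0]]]'

```text
time_s: 8.4
eef_pos: [0.5286, 0.1701, 0.0657]
tcp_rot: [3.142, 0.0, -0.702]
ft_force: [0.5, -1.9, -2.5]
gripper_width: 0.0234
```

Request:
step_arm --commands '[[[0,0,0.001,0,0,0],[0,0,0.002,0,0,0],[0,0,0.002,0,0,0]]]'

```text
time_s: 8.78
eef_pos: [0.5287, 0.1701, 0.064]
tcp_rot: [-3.141, -0.0, -0.702]
ft_force: [-0.7, -1.1, 1.0]
gripper_width: 0.0234
```

Request:
step_arm --commands '[[[0,0,0.0005,0,0,0],[0,0,0.001,0,0,0],[0,0,0.001,0,0,0]]]'

```text
time_s: 9.15
eef_pos: [0.5289, 0.1702, 0.0638]
tcp_rot: [-3.141, -0.0, -0.702]
ft_force: [-4.9, -2.5, 14.8]
gripper_width: 0.0232
```

Seated: bottom contact at TCP z 0.0638 (15 N). I'll ease off and turn a little to judge the centring.

Request:
step_arm --commands '[[[0,0,-0.0005,0,0,0.06],[0,0,-0.0005,0,0,0.12],[0,0,-0.0005,0,0,0.18],[0,0,-0.0005,0,0,0.24],[0,0,-0.0005,0,0,0.3],[0,0,-0.0005,0,0,0.3]]]'

```text
time_s: 9.9
eef_pos: [0.5291, 0.1695, 0.0639]
tcp_rot: [-3.141, -0.001, -1.003]
ft_force: [-0.5, -7.4, 6.7]
gripper_width: 0.0231
```

```bash
python3 - <<'E'
from h import *
rel([0,0,0]); print(st()['torque'])
E
```

```text
t 9.9 pos [0.5291 0.1695 0.0639] rot [-3.1412e+00 -1.4000e-03 -1.0030e+00] F [-0.5 -7.4  6.7] w 0.023145863062175455
[-1.60453029  0.12006626  0.00292347]
```

Request:
step_arm --commands '[[[0.0004,0.0002,0,0,0,0.09],[0.0006,0.0002,0,0,0,0.18],[0.0008,0.0003,0,0,0,0.27],[0.0009,0.0003,0,0,0,0.36],[0.0011,0.0004,0,0,0,0.45],[0.0012,0.0005,0,0,0,0.54],[0.0014,0.0006,0,0,0,0.63]]]'

```text
time_s: 10.78
eef_pos: [0.5294, 0.168, 0.0639]
tcp_rot: [-3.14, -0.001, -1.635]
ft_force: [-0.3, -7.4, 6.9]
gripper_width: 0.0234
```

```bash
cat > s.py <<'E'
from h import *
s=st();F=np.array(s['ft_force']);Rt=R.from_euler('xyz',s['tcp_rot'])
print('t',s['time_s'],np.round(s['eef_pos'],4),np.round(s['tcp_rot'],3),'F',F.round(1),'Ftool',Rt.inv().apply(F).round(1),'T',np.round(s['torque'],3),s['gripper_width'].round(4),'q6',round(s['joints'][5],3))
E
python3 s.py
```

```text
Traceback (most recent call last):
  File "s.py", line 3, in <module>
    print('t',s['time_s'],np.round(s['eef_pos'],4),np.round(s['tcp_rot'],3),'F',F.round(1),'Ftool',Rt.inv().apply(F).round(1),'T',np.round(s['torque'],3),s['gripper_width'].round(4),'q6',round(s['joints'][5],3))
                                                                                                                                                          ^^^^^^^^^^^^^^^^^^^^^^^^
AttributeError: 'float' object has no attribute 'round'
```

Request:
step_arm --commands '[[[0.0006,0,0,0,0,0.09],[0.0008,0,0,0,0,0.18],[0.001,0.0001,0,0,0,0.27],[0.0011,0.0001,0,0,0,0.36],[0.0013,0.0002,0,0,0,0.45],[0.0014,0.0003,0,0,0,0.54],[0.0016,0.0004,0,0,0,0.63]]]'

```text
time_s: 11.65
eef_pos: [0.5288, 0.1666, 0.0639]
tcp_rot: [-3.14, 0.0, -2.265]
ft_force: [-0.9, -5.5, 7.3]
gripper_width: 0.0229
```

```bash
sed -i "s/s\['gripper_width'\].round(4)/s['gripper_width']/" s.py; python3 s.py
```

```text
t 11.65 [0.5288 0.1666 0.0639] [-3.14   0.    -2.265] F [-0.9 -5.5  7.3] Ftool [ 4.8 -2.9 -7.3] T [-1.304  0.229  0.12 ] 0.022898120840957627 q6 2.432
```

Torque about z reads 0.12, so the screw is being driven. Opening, recentring by 1.9 mm and turning back a quarter.

Request:
step_arm --commands '[[[0,0,0,0,0,0],[0,0,0,0,0,0],[0,0.001,0,0,0,-0.05],[0,0.0019,0,0,0,-0.2],[0,0.0019,0,0,0,-0.37],[0,0.0019,0,0,0,-0.54],[0,0.0019,0,0,0,-0.71],[0,0.0019,0,0,0,-0.88]]]' --grip 0.05

```text
time_s: 12.65
eef_pos: [0.5269, 0.1684, 0.0632]
tcp_rot: [3.141, 0.0, -1.375]
ft_force: [0.4, 0.2, -0.6]
gripper_width: 0.05
```

Request:
step_arm --commands '[[[0,0,0,0,0,-0.17],[0,0,0,0,0,-0.34],[0,0,0,0,0,-0.5],[0,0,0,0,0,-0.65],[0,0,0,0,0,-0.69],[0,0,0,0,0,-0.69]]]'

```text
time_s: 13.4
eef_pos: [0.5269, 0.1684, 0.0632]
tcp_rot: [-3.142, 0.0, -0.691]
ft_force: [-0.0, -0.0, 0.7]
gripper_width: 0.0499
```

```bash
python3 s.py; python3 - <<'E'
from h import *
c=cap('wrist'); np.save('w4.npy',[c],allow_pickle=True)
cv2.imwrite('pics/w4.png',cv2.resize(c['color'][130:330,200:440],None,fx=3,fy=3)[:,:,::-1])
E
```

```text
t 13.4 [0.5269 0.1684 0.0632] [-3.142  0.    -0.691] F [-0.  -0.   0.7] Ftool [-0.   0.  -0.7] T [-0.034  0.01  -0.067] 0.04994485607833565 q6 0.861
```

View pics/w4.png

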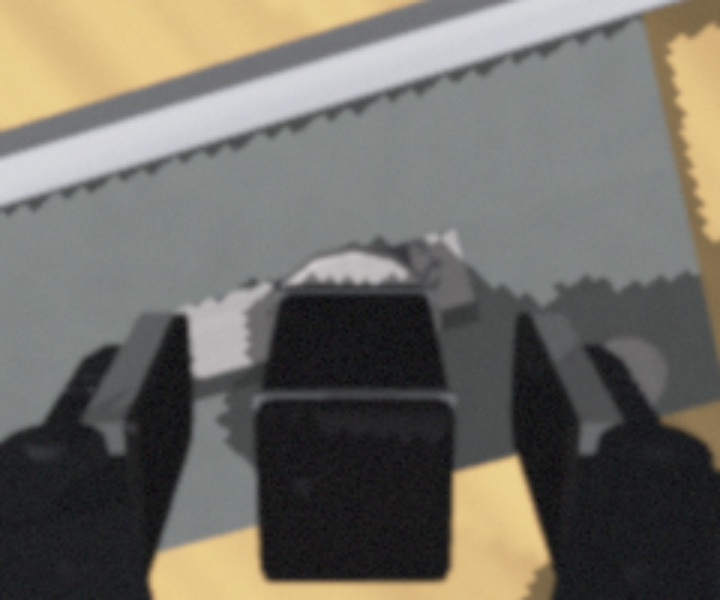

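Pictures viewed: 10. The key stands upright, square to the jaws and between them (handle x 260–450 of the crop). Regripping and turning the second quarter.

Request:
step_arm --commands '[[[0,0,0,0,0,0],[0,0,0,0,0,0],[0,0,0,0,0,0],[0,0,0,0,0,0]]]' --grip 0.015

```text
time_s: 13.95
eef_pos: [0.527, 0.1682, 0.0634]
tcp_rot: [-3.141, -0.0, -0.692]
ft_force: [0.4, -1.7, 2.6]
gripper_width: 0.0236
```

Request:
step_arm --commands '[[[0,0,0,0,0,0.1],[0,0,0,0,0,0.2],[0,0,0,0,0,0.3],[0,0,0,0,0,0.4],[0,0,0,0,0,0.5],[0,0,0,0,0,0.6],[0,0,0,0,0,0.7],[0,0,0,0,0,0.79]]]'

```text
time_s: 14.95
eef_pos: [0.5272, 0.1681, 0.0635]
tcp_rot: [-3.141, -0.0, -1.485]
ft_force: [1.6, -1.9, 1.7]
gripper_width: 0.0237
```

```bash
python3 s.py
```

```text
t 14.95 [0.5272 0.1681 0.0635] [-3.141 -0.    -1.485] F [ 1.6 -1.9  1.7] Ftool [ 2.  -1.5 -1.7] T [-0.456 -0.36   0.109] 0.02372934330094156 q6 1.655
```

Well centred, torque 0.11. Second half of the quarter turn, then back.

Request:
step_arm --commands '[[[0,0,0,0,0,0.1],[0,0,0,0,0,0.2],[0,0,0,0,0,0.3],[0,0,0,0,0,0.4],[0,0,0,0,0,0.5],[0,0,0,0,0,0.6],[0,0,0,0,0,0.7],[0,0,0,0,0,0.78]]]'

```text
time_s: 15.95
eef_pos: [0.5272, 0.168, 0.0634]
tcp_rot: [-3.141, 0.0, -2.265]
ft_force: [2.0, -3.3, 2.4]
gripper_width: 0.0236
```

```bash
python3 s.py
```

```text
t 15.95 [0.5272 0.168  0.0634] [-3.141  0.    -2.265] F [ 2.  -3.3  2.4] Ftool [ 1.2 -3.6 -2.4] T [-0.658 -0.322  0.136] 0.023576272902608653 q6 2.435
```

Request:
step_arm --commands '[[[0,0,0,0,0,0],[0,0,0,0,0,0],[0,0,0,0,0,-0.05],[0,0,0,0,0,-0.2],[0,0,0,0,0,-0.37],[0,0,0,0,0,-0.54],[0,0,0,0,0,-0.71],[0,0,0,0,0,-0.88]]]' --grip 0.05

```text
time_s: 16.95
eef_pos: [0.5268, 0.1683, 0.0633]
tcp_rot: [3.141, 0.0, -1.375]
ft_force: [-0.4, 0.6, 0.3]
gripper_width: 0.0501
```

Request:
step_arm --commands '[[[0,0,0,0,0,-0.17],[0,0,0,0,0,-0.34],[0,0,0,0,0,-0.5],[0,0,0,0,0,-0.65],[0,0,0,0,0,-0.69],[0,0,0,0,0,-0.69]]]'

```text
time_s: 17.7
eef_pos: [0.5269, 0.1683, 0.0633]
tcp_rot: [-3.142, 0.0, -0.691]
ft_force: [0.2, 0.0, 0.2]
gripper_width: 0.05
```

Request:
step_arm --commands '[[[0,0,0,0,0,0],[0,0,0,0,0,0],[0,0,0,0,0,0],[0,0,0,0,0,0]]]' --grip 0.015

```text
time_s: 18.2
eef_pos: [0.527, 0.1682, 0.0634]
tcp_rot: [-3.141, -0.0, -0.692]
ft_force: [0.3, -0.9, 2.6]
gripper_width: 0.0235
```

```bash
python3 s.py
```

```text
t 18.2 [0.527  0.1682 0.0634] [-3.141 -0.    -0.692] F [ 0.3 -0.9  2.6] Ftool [ 0.8  0.5 -2.6] T [-0.248 -0.032  0.003] 0.023497455603339046 q6 0.862
```

Expected end stop is about 1.13 rad further on. Turning 0.9, then in small steps.

Request:
step_arm --commands '[[[0,0,0,0,0,0.12],[0,0,0,0,0,0.24],[0,0,0,0,0,0.36],[0,0,0,0,0,0.48],[0,0,0,0,0,0.6],[0,0,0,0,0,0.72],[0,0,0,0,0,0.82],[0,0,0,0,0,0.9]]]'

```text
time_s: 19.2
eef_pos: [0.5272, 0.1681, 0.0635]
tcp_rot: [-3.141, -0.0, -1.595]
ft_force: [1.5, -2.2, 1.7]
gripper_width: 0.0238
```

```bash
python3 s.py
```

```text
t 19.2 [0.5272 0.1681 0.0635] [-3.141 -0.    -1.595] F [ 1.5 -2.2  1.7] Ftool [ 2.1 -1.6 -1.7] T [-0.416 -0.283  0.166] 0.02375802744222547 q6 1.765
```

Request:
step_arm --commands '[[[0,0,0,0,0,0.02],[0,0,0,0,0,0.04],[0,0,0,0,0,0.06]]]'

```text
time_s: 19.58
eef_pos: [0.5271, 0.1681, 0.0635]
tcp_rot: [-3.141, -0.0, -1.652]
ft_force: [2.7, -3.1, 2.8]
gripper_width: 0.0236
```

```bash
python3 s.py
```

```text
t 19.575 [0.5271 0.1681 0.0635] [-3.141 -0.    -1.652] F [ 2.7 -3.1  2.8] Ftool [ 2.9 -3.  -2.8] T [-0.762 -0.551  0.117] 0.02357928219452084 q6 1.822
```

Request:
step_arm --commands '[[[0,0,0,0,0,0.01],[0,0,0,0,0,0.02],[0,0,0,0,0,0.03]]]'

```text
time_s: 19.95
eef_pos: [0.5271, 0.1682, 0.0634]
tcp_rot: [-3.141, 0.0, -1.682]
ft_force: [2.8, -3.7, 3.9]
gripper_width: 0.0234
```

```bash
python3 s.py
```

```text
t 19.95 [0.5271 0.1682 0.0634] [-3.141  0.    -1.682] F [ 2.8 -3.7  3.9] Ftool [ 3.4 -3.2 -3.9] T [-0.944 -0.612  0.126] 0.023350830442242773 q6 1.852
```

Request:
step_arm --commands '[[[0,0,0,0,0,0.01],[0,0,0,0,0,0.02],[0,0,0,0,0,0.03]]]'

```text
time_s: 20.32
eef_pos: [0.5271, 0.1681, 0.0634]
tcp_rot: [-3.141, 0.0, -1.712]
ft_force: [3.0, -4.2, 4.2]
gripper_width: 0.0233
```

```bash
python3 s.py
```

```text
t 20.325 [0.5271 0.1681 0.0634] [-3.141  0.    -1.712] F [ 3.  -4.2  4.2] Ftool [ 3.8 -3.6 -4.2] T [-0.968 -0.544  0.175] 0.023258688730470115 q6 1.882
```

Request:
step_arm --commands '[[[0,0,0,0,0,0.01],[0,0,0,0,0,0.02],[0,0,0,0,0,0.02]]]'

```text
time_s: 20.7
eef_pos: [0.5271, 0.1682, 0.0634]
tcp_rot: [-3.141, 0.0, -1.732]
ft_force: [2.8, -4.5, 3.8]
gripper_width: 0.0232
```

```bash
python3 s.py
```

```text
t 20.7 [0.5271 0.1682 0.0634] [-3.141  0.    -1.732] F [ 2.8 -4.5  3.8] Ftool [ 4.  -3.4 -3.8] T [-0.904 -0.606  0.121] 0.023242524763221004 q6 1.902
```

Request:
step_arm --commands '[[[0,0,0,0,0,0.01],[0,0,0,0,0,0.02],[0,0,0,0,0,0.02]]]'

```text
time_s: 21.08
eef_pos: [0.5271, 0.1681, 0.0634]
tcp_rot: [-3.141, -0.0, -1.752]
ft_force: [3.1, -4.7, 3.6]
gripper_width: 0.0234
```

```bash
python3 s.py
```

```text
t 21.075 [0.5271 0.1681 0.0634] [-3.141 -0.    -1.752] F [ 3.1 -4.7  3.6] Ftool [ 4.  -3.9 -3.6] T [-0.935 -0.644  0.087] 0.023429052411016747 q6 1.922
```

Request:
step_arm --commands '[[[0,0,0,0,0,0.01],[0,0,0,0,0,0.02],[0,0,0,0,0,0.03]]]'

```text
time_s: 21.45
eef_pos: [0.5271, 0.1681, 0.0634]
tcp_rot: [-3.141, 0.0, -1.782]
ft_force: [3.1, -5.1, 3.6]
gripper_width: 0.0235
```

```bash
python3 s.py
```

```text
t 21.45 [0.5271 0.1681 0.0634] [-3.141  0.    -1.782] F [ 3.1 -5.1  3.6] Ftool [ 4.3 -4.1 -3.6] T [-0.945 -0.601  0.13 ] 0.023537349068660018 q6 1.952
```

Request:
step_arm --commands '[[[0,0,0,0,0,0.01],[0,0,0,0,0,0.02],[0,0,0,0,0,0.03]]]'

```text
time_s: 21.82
eef_pos: [0.5271, 0.1681, 0.0634]
tcp_rot: [-3.141, 0.0, -1.812]
ft_force: [2.4, -4.6, 4.2]
gripper_width: 0.0236
```

```bash
python3 s.py
```

```text
t 21.825 [0.5271 0.1681 0.0634] [-3.141  0.    -1.812] F [ 2.4 -4.6  4.2] Ftool [ 3.9 -3.4 -4.2] T [-0.9   -0.657  0.115] 0.02364500655111645 q6 1.982
```

Request:
step_arm --commands '[[[0,0,0,0,0,0.01],[0,0,0,0,0,0.02],[0,0,0,0,0,0.03]]]'

```text
time_s: 22.2
eef_pos: [0.5271, 0.1681, 0.0634]
tcp_rot: [-3.141, 0.0, -1.842]
ft_force: [2.8, -4.5, 3.9]
gripper_width: 0.0234
```

```bash
python3 s.py
```

```text
t 22.2 [0.5271 0.1681 0.0634] [-3.141  0.    -1.842] F [ 2.8 -4.5  3.9] Ftool [ 3.6 -3.9 -3.9] T [-0.926 -0.608  0.114] 0.023370156229751384 q6 2.012
```

Request:
step_arm --commands '[[[0,0,0,0,0,0.01],[0,0,0,0,0,0.02],[0,0,0,0,0,0.03]]]'

```text
time_s: 22.58
eef_pos: [0.5271, 0.1681, 0.0635]
tcp_rot: [-3.141, 0.0, -1.872]
ft_force: [2.2, -5.2, 3.4]
gripper_width: 0.0238
```

```bash
python3 s.py
```

```text
t 22.575 [0.5271 0.1681 0.0635] [-3.141  0.    -1.872] F [ 2.2 -5.2  3.4] Ftool [ 4.3 -3.6 -3.4] T [-0.956 -0.651  0.161] 0.023775797200285654 q6 2.042
```

Request:
step_arm --commands '[[[0,0,0,0,0,0.01],[0,0,0,0,0,0.02],[0,0,0,0,0,0.03]]]'

```text
time_s: 22.95
eef_pos: [0.5271, 0.1681, 0.0634]
tcp_rot: [-3.141, 0.0, -1.902]
ft_force: [3.0, -4.2, 3.9]
gripper_width: 0.0233
```

```bash
python3 s.py
```

```text
t 22.95 [0.5271 0.1681 0.0634] [-3.141  0.    -1.902] F [ 3.  -4.2  3.9] Ftool [ 3.  -4.2 -3.9] T [-0.988 -0.604  0.076] 0.02325070026728145 q6 2.072
```

Request:
step_arm --commands '[[[0,0,0,0,0,0.01],[0,0,0,0,0,0.02],[0,0,0,0,0,0.03]]]'

```text
time_s: 23.32
eef_pos: [0.5271, 0.1681, 0.0634]
tcp_rot: [-3.141, 0.0, -1.932]
ft_force: [3.0, -3.9, 3.5]
gripper_width: 0.0233
```

```bash
python3 s.py
```

```text
t 23.325 [0.5271 0.1681 0.0634] [-3.141  0.    -1.932] F [ 3.  -3.9  3.5] Ftool [ 2.6 -4.2 -3.5] T [-0.97  -0.626  0.128] 0.023304770495081846 q6 2.102
```

Request:
step_arm --commands '[[[0,0,0,0,0,0.01],[0,0,0,0,0,0.02],[0,0,0,0,0,0.03]]]'

```text
time_s: 23.7
eef_pos: [0.5271, 0.1681, 0.0634]
tcp_rot: [-3.141, 0.0, -1.962]
ft_force: [3.5, -5.1, 3.7]
gripper_width: 0.0236
```

```bash
python3 s.py
```

```text
t 23.7 [0.5271 0.1681 0.0634] [-3.141  0.    -1.962] F [ 3.5 -5.1  3.7] Ftool [ 3.4 -5.2 -3.7] T [-0.918 -0.618  0.158] 0.023568754565778983 q6 2.132
```

Request:
step_arm --commands '[[[0,0,0,0,0,0.01],[0,0,0,0,0,0.02],[0,0,0,0,0,0.03]]]'

```text
time_s: 24.08
eef_pos: [0.5271, 0.1681, 0.0634]
tcp_rot: [-3.141, 0.0, -1.992]
ft_force: [1.7, -4.6, 3.4]
gripper_width: 0.0235
```

```bash
python3 s.py
```

```text
t 24.075 [0.5271 0.1681 0.0634] [-3.141  0.    -1.992] F [ 1.7 -4.6  3.4] Ftool [ 3.5 -3.5 -3.4] T [-0.961 -0.641  0.148] 0.023532924750577645 q6 2.162
```

Request:
step_arm --commands '[[[0,0,0,0,0,0.01],[0,0,0,0,0,0.02],[0,0,0,0,0,0.03]]]'

```text
time_s: 24.45
eef_pos: [0.5271, 0.1681, 0.0635]
tcp_rot: [-3.141, 0.0, -2.022]
ft_force: [3.0, -4.6, 3.6]
gripper_width: 0.0231
```

```bash
python3 s.py
```

```text
t 24.45 [0.5271 0.1681 0.0635] [-3.141  0.    -2.022] F [ 3.  -4.6  3.6] Ftool [ 2.9 -4.7 -3.6] T [-0.97  -0.58   0.235] 0.023146958899560213 q6 2.192
```

Request:
step_arm --commands '[[[0,0,0,0,0,0.01],[0,0,0,0,0,0.01]]]'

```text
time_s: 24.7
eef_pos: [0.5271, 0.1681, 0.0635]
tcp_rot: [-3.141, 0.0, -2.032]
ft_force: [2.2, -5.7, 3.7]
gripper_width: 0.0236
```

```bash
python3 s.py
```

```text
t 24.7 [0.5271 0.1681 0.0635] [-3.141  0.    -2.032] F [ 2.2 -5.7  3.7] Ftool [ 4.1 -4.5 -3.7] T [-1.014 -0.652  0.12 ] 0.023565416984980114 q6 2.202
```

Just noise; continuing.

Request:
step_arm --commands '[[[0,0,0,0,0,0.01],[0,0,0,0,0,0.02],[0,0,0,0,0,0.03]]]'

```text
time_s: 25.08
eef_pos: [0.5271, 0.1681, 0.0634]
tcp_rot: [-3.141, 0.0, -2.062]
ft_force: [3.3, -4.7, 4.3]
gripper_width: 0.0233
```

```bash
python3 s.py
```

```text
t 25.075 [0.5271 0.1681 0.0634] [-3.141  0.    -2.062] F [ 3.3 -4.7  4.3] Ftool [ 2.6 -5.1 -4.3] T [-0.986 -0.607  0.239] 0.023307436926456135 q6 2.232
```

Request:
step_arm --commands '[[[0,0,0,0,0,0.01],[0,0,0,0,0,0.02]]]'

```text
time_s: 25.32
eef_pos: [0.5271, 0.1681, 0.0634]
tcp_rot: [-3.141, 0.0, -2.082]
ft_force: [3.0, -5.0, 3.9]
gripper_width: 0.0234
```

```bash
python3 s.py
```

```text
t 25.325 [0.5271 0.1681 0.0634] [-3.141  0.    -2.082] F [ 3.  -5.   3.9] Ftool [ 2.9 -5.1 -3.9] T [-0.966 -0.598  0.252] 0.023414830331451 q6 2.252
```

Request:
step_arm --commands '[[[0,0,0,0,0,0.01],[0,0,0,0,0,0.02]]]'

```text
time_s: 25.58
eef_pos: [0.5271, 0.1681, 0.0634]
tcp_rot: [-3.141, 0.0, -2.102]
ft_force: [2.7, -4.2, 4.7]
gripper_width: 0.0235
```

```bash
python3 s.py
```

```text
t 25.575 [0.5271 0.1681 0.0634] [-3.141  0.    -2.102] F [ 2.7 -4.2  4.7] Ftool [ 2.2 -4.5 -4.7] T [-1.034 -0.626  0.262] 0.02354344501619262 q6 2.272
```

Request:
step_arm --commands '[[[0,0,0,0,0,0.01],[0,0,0,0,0,0.02]]]'

```text
time_s: 25.82
eef_pos: [0.5271, 0.1681, 0.0634]
tcp_rot: [-3.141, 0.0, -2.122]
ft_force: [2.6, -4.3, 4.0]
gripper_width: 0.0233
```

```bash
python3 s.py
```

```text
t 25.825 [0.5271 0.1681 0.0634] [-3.141  0.    -2.122] F [ 2.6 -4.3  4. ] Ftool [ 2.3 -4.4 -4. ] T [-1.007 -0.63   0.197] 0.023289081489857155 q6 2.292
```

Request:
step_arm --commands '[[[0,0,0,0,0,0.01],[0,0,0,0,0,0.02]]]'

```text
time_s: 26.08
eef_pos: [0.5271, 0.1681, 0.0634]
tcp_rot: [-3.141, 0.0, -2.142]
ft_force: [3.1, -5.4, 2.9]
gripper_width: 0.0232
```

```bash
python3 s.py
```

```text
t 26.075 [0.5271 0.1681 0.0634] [-3.141  0.    -2.142] F [ 3.1 -5.4  2.9] Ftool [ 2.9 -5.5 -2.9] T [-0.981 -0.588  0.186] 0.023225368153224873 q6 2.312
```

Torque holds around 0.2 while the turned angle exceeds my estimate, so I'll check whether the handle lags in the jaws.

```bash
python3 - <<'E'
from h import *
c=cap('wrist'); t=cap('scene')
a=cv2.resize(c['color'][150:320,220:420],None,fx=2.7,fy=2.7); b=cv2.resize(t['color'][125:215,325:405],None,fx=3.2,fy=5.1)[:459]
o=np.zeros((459,800,3),np.uint8);o[:a.shape[0],:a.shape[1]]=a;o[:b.shape[0],544:544+b.shape[1]]=b
cv2.imwrite('pics/w5.png',o[:,:,::-1])
T=[]
E
```

```text
(no output)
```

View pics/w5.png

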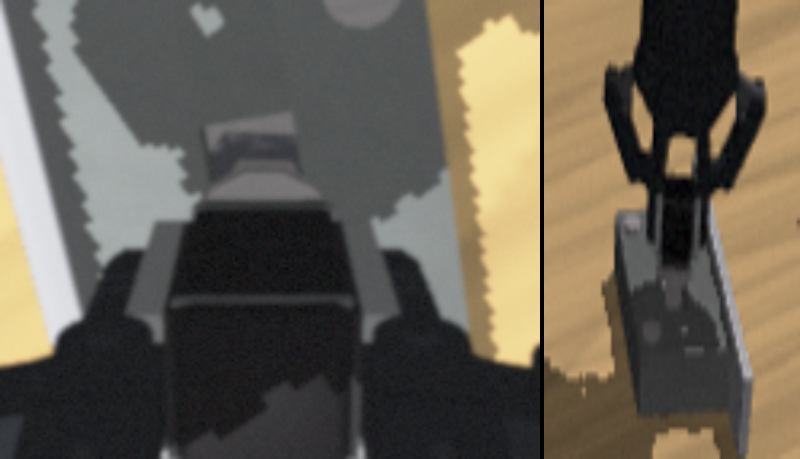

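Pictures viewed: 11. The handle is square in the jaws (top edge (170,300)–(355,302)) and the key is upright. So nothing has slipped, and I'll go on gently.

Request:
step_arm --commands '[[[0,0,0,0,0,0.01],[0,0,0,0,0,0.02],[0,0,0,0,0,0.03]]]'

```text
time_s: 26.55
eef_pos: [0.5271, 0.1681, 0.0634]
tcp_rot: [-3.141, 0.0, -2.172]
ft_force: [2.9, -5.4, 4.0]
gripper_width: 0.0234
```

```bash
python3 s.py
```

```text
t 26.55 [0.5271 0.1681 0.0634] [-3.141  0.    -2.172] F [ 2.9 -5.4  4. ] Ftool [ 2.9 -5.4 -4. ] T [-0.962 -0.649  0.235] 0.023374888854391016 q6 2.342
```

Request:
step_arm --commands '[[[0,0,0,0,0,0.01],[0,0,0,0,0,0.02],[0,0,0,0,0,0.03],[0,0,0,0,0,0.04]]]'

```text
time_s: 27.05
eef_pos: [0.5271, 0.1681, 0.0634]
tcp_rot: [-3.141, 0.0, -2.212]
ft_force: [2.4, -4.4, 4.4]
gripper_width: 0.0235
```

```bash
python3 s.py
```

```text
t 27.05 [0.5271 0.1681 0.0634] [-3.141  0.    -2.212] F [ 2.4 -4.4  4.4] Ftool [ 2.1 -4.5 -4.4] T [-1.015 -0.579  0.201] 0.023523059308843988 q6 2.382
```

```bash
python3 - <<'E'
from h import *
c=cap('wrist'); np.save('w6.npy',[c],allow_pickle=True)
d=np.load('w4.npy',allow_pickle=True)[0]; e=np.load('w2.npy',allow_pickle=True)[0]
w=cv2.imread('pics/w5.png'); w=cv2.resize(w[:,:540],(200,170)); z=np.zeros((400,640,3),np.uint8); z[150:320,220:420]=w
for n,im in(('w2',e['color']),('w4',d['color']),('w5',z),('now',c['color'])):
    g=cv2.cvtColor(im,6 if n=='w5' else 7).astype(float)
    cols=np.arange(292,344); lap=g[250:275]-0.5*(g[247:272]+g[253:278])
    r=[ (lambda k: k+250)(lap[:,u].argmax()) for u in cols]
    # subpixel
    rr=[]
    for u,k in zip(cols,r):
        seg=np.clip(lap[max(k-252,0):k-247,u],0,None); rr.append((seg*np.arange(max(k-252,0),max(k-252,0)+len(seg))).sum()/seg.sum()+250)
    p=np.polyfit(cols,rr,1); res=np.std(np.polyval(p,cols)-rr); print(n,'tilt deg',np.degrees(np.arctan(p[0])).round(2),'row',np.mean(rr).round(2),'res',res.round(2))
E
```

```text
w2 tilt deg -0.15 row 265.19 res 0.06
w4 tilt deg -0.13 row 261.0 res 0.1
w5 tilt deg -0.28 row 260.29 res 0.12
now tilt deg -0.31 row 260.32 res 0.13
```

```bash
cat > a.py <<'E'
from h import *
L=[];f=[]
for i in range(8):
    cams.capture('wrist'); s=st(); L.append(s['torque']);f.append(s['ft_force'])
L=np.array(L); print(s['time_s'],'T',L.mean(0).round(3),'sd',L.std(0).round(3),'F',np.mean(f,0).round(1),'yaw',round(s['tcp_rot'][2],4),'efforts',np.round(s['joint_efforts'],2))
E
python3 a.py
```

```text
27.5 T [-1.023 -0.626  0.194] sd [0.024 0.018 0.02 ] F [ 2.8 -4.9  4. ] yaw -2.212 efforts [  2.84 -69.12 -47.87   1.84   0.74   0.19]
```

Request:
step_arm --commands '[[[0,0,0,0,0,0.02],[0,0,0,0,0,0.04],[0,0,0,0,0,0.04]]]'

```text
time_s: 27.88
eef_pos: [0.5271, 0.1681, 0.0634]
tcp_rot: [-3.141, 0.0, -2.252]
ft_force: [3.0, -5.3, 3.8]
gripper_width: 0.0234
```

```bash
python3 a.py
```

```text
28.275 T [-1.036 -0.624  0.143] sd [0.026 0.023 0.015] F [ 3.1 -5.2  4. ] yaw -2.2521 efforts [  2.91 -69.11 -47.88   1.83   0.73   0.14]
```

Static torque is 0.14, which is still plain driving friction, so the stop has not been reached. Continuing.

Request:
step_arm --commands '[[[0,0,0,0,0,0.01],[0,0,0,0,0,0.02],[0,0,0,0,0,0.03],[0,0,0,0,0,0.04]]]'

```text
time_s: 28.78
eef_pos: [0.5271, 0.1681, 0.0634]
tcp_rot: [-3.141, 0.0, -2.292]
ft_force: [1.8, -4.4, 3.2]
gripper_width: 0.0235
```

```bash
python3 s.py
```

```text
t 28.775 [0.5271 0.1681 0.0634] [-3.141  0.    -2.292] F [ 1.8 -4.4  3.2] Ftool [ 2.1 -4.3 -3.2] T [-1.019 -0.629  0.162] 0.023522214439699575 q6 2.462
```

Request:
step_arm --commands '[[[0,0,0,0,0,0],[0,0,0,0,0,0],[0,0,0,0,0,0],[0,0,0,0,0,0]]]' --grip 0.05

```text
time_s: 29.28
eef_pos: [0.5268, 0.1683, 0.0632]
tcp_rot: [3.141, -0.0, -2.292]
ft_force: [-0.7, -0.2, 0.4]
gripper_width: 0.0499
```

```bash
cat > tilt.py <<'E'
from h import *
c=cap('wrist'); g=cv2.cvtColor(c['color'],7).astype(float)
cols=np.arange(292,344); lap=g[250:275]-0.5*(g[247:272]+g[253:278]); rr=[]
for u in cols:
    k=lap[:,u].argmax(); a=max(k-2,0); seg=np.clip(lap[a:k+3,u],0,None); rr.append((seg*np.arange(a,a+len(seg))).sum()/seg.sum()+250)
p=np.polyfit(cols,rr,1); print('tilt deg',np.degrees(np.arctan(p[0])).round(2),'res',np.std(np.polyval(p,cols)-rr).round(2))
E
python3 tilt.py; python3 a.py
```

```text
tilt deg 0.01 res 0.12
29.725 T [-0.013 -0.005 -0.   ] sd [0.021 0.027 0.023] F [ 0.1  0.1 -0. ] yaw -2.292 efforts [ 1.000e-02 -7.149e+01 -5.079e+01  0.000e+00  0.000e+00 -0.000e+00]
```

Request:
step_arm --commands '[[[0,0,0,0,0,-0.17],[0,0,0,0,0,-0.34],[0,0,0,0,0,-0.51],[0,0,0,0,0,-0.68],[0,0,0,0,0,-0.79],[0,0,0,0,0,-0.79]]]'

```text
time_s: 30.48
eef_pos: [0.5269, 0.1682, 0.0633]
tcp_rot: [3.142, 0.0, -1.503]
ft_force: [-0.1, -0.4, 0.7]
gripper_width: 0.0498
```

Request:
step_arm --commands '[[[0,0,0,0,0,-0.17],[0,0,0,0,0,-0.34],[0,0,0,0,0,-0.51],[0,0,0,0,0,-0.68],[0,0,0,0,0,-0.781],[0,0,0,0,0,-0.781]]]'

```text
time_s: 31.22
eef_pos: [0.5269, 0.1682, 0.0633]
tcp_rot: [-3.142, 0.0, -0.724]
ft_force: [0.3, 0.5, 0.3]
gripper_width: 0.05
```

```bash
python3 tilt.py; python3 s.py
```

```text
tilt deg 0.03 res 0.06
t 31.275 [0.5269 0.1682 0.0633] [-3.142  0.    -0.725] F [-0.6  1.2 -0.1] Ftool [-1.2 -0.6  0.1] T [-0.023  0.028 -0.008] 0.04994742500125958 q6 0.895
```

Request:
step_arm --commands '[[[0,0,0,0,0,0],[0,0,0,0,0,0],[0,0,0,0,0,0],[0,0,0,0,0,0]]]' --grip 0.015

```text
time_s: 31.78
eef_pos: [0.5271, 0.1682, 0.0634]
tcp_rot: [-3.141, -0.0, -0.721]
ft_force: [0.1, -2.7, 2.9]
gripper_width: 0.0236
```

```bash
python3 tilt.py; python3 s.py
```

```text
tilt deg 0.02 res 0.05
t 31.825 [0.5271 0.1682 0.0634] [-3.141 -0.    -0.721] F [ 1.2 -1.7  1.6] Ftool [ 2.   0.4 -1.6] T [-0.326 -0.161 -0.11 ] 0.023379731291572683 q6 0.891
```

Request:
step_arm --commands '[[[0,0,0,0,0,0.01],[0,0,0,0,0,0.02],[0,0,0,0,0,0.03],[0,0,0,0,0,0.03]]]'

```text
time_s: 32.33
eef_pos: [0.527, 0.1682, 0.0634]
tcp_rot: [-3.141, -0.0, -0.751]
ft_force: [1.4, -2.2, 2.8]
gripper_width: 0.0235
```

```bash
python3 s.py
```

```text
t 32.325 [0.527  0.1682 0.0634] [-3.141 -0.    -0.751] F [ 1.4 -2.2  2.8] Ftool [ 2.6  0.7 -2.8] T [-0.477 -0.248  0.085] 0.02354322665034437 q6 0.921
```

Request:
step_arm --commands '[[[0,0,0,0,0,0.01],[0,0,0,0,0,0.02],[0,0,0,0,0,0.03],[0,0,0,0,0,0.04]]]'

```text
time_s: 32.83
eef_pos: [0.527, 0.1682, 0.0634]
tcp_rot: [-3.141, -0.0, -0.792]
ft_force: [1.9, -3.0, 4.1]
gripper_width: 0.0235
```

```bash
python3 s.py
```

```text
t 32.825 [0.527  0.1682 0.0634] [-3.141 -0.    -0.792] F [ 1.9 -3.   4.1] Ftool [ 3.4  0.7 -4.1] T [-0.591 -0.424  0.05 ] 0.02347285315611608 q6 0.961
```

Request:
step_arm --commands '[[[0,0,0,0,0,0.01],[0,0,0,0,0,0.02],[0,0,0,0,0,0.03],[0,0,0,0,0,0.04]]]'

```text
time_s: 33.33
eef_pos: [0.527, 0.1682, 0.0634]
tcp_rot: [-3.141, -0.0, -0.832]
ft_force: [1.9, -3.0, 5.2]
gripper_width: 0.0233
```

```bash
python3 a.py
```

```text
33.725 T [-0.628 -0.401  0.051] sd [0.028 0.031 0.031] F [ 1.6 -2.9  5. ] yaw -0.8314 efforts [ 1.80e+00 -6.85e+01 -4.77e+01  1.10e+00  5.00e-01  5.00e-02]
```

Request:
step_arm --commands '[[[0,0,0,0,0,0.01],[0,0,0,0,0,0.02],[0,0,0,0,0,0.03],[0,0,0,0,0,0.04]]]'

```text
time_s: 34.22
eef_pos: [0.527, 0.1682, 0.0634]
tcp_rot: [-3.141, -0.0, -0.872]
ft_force: [1.9, -2.9, 5.3]
gripper_width: 0.0232
```

```bash
python3 a.py
```

```text
34.625 T [-0.624 -0.414  0.032] sd [0.032 0.03  0.021] F [ 1.6 -2.7  5.1] yaw -0.8714 efforts [ 1.81e+00 -6.85e+01 -4.77e+01  1.09e+00  4.90e-01  3.00e-02]
```

The torque profile (a rise to 0.25 at −2.06…−2.17, then a decay to 0.03) fits the screw at its end stop with the key riding over a flat. Checking that: I expect free play next, then firm contact near yaw −1.3.

Request:
step_arm --commands '[[[0,0,0,0,0,0.03],[0,0,0,0,0,0.06],[0,0,0,0,0,0.09],[0,0,0,0,0,0.12]]]'

```text
time_s: 35.12
eef_pos: [0.5269, 0.1683, 0.0634]
tcp_rot: [-3.141, 0.0, -0.992]
ft_force: [0.3, -2.5, 5.4]
gripper_width: 0.0235
```

```bash
python3 a.py
```

```text
35.525 T [-0.443 -0.247 -0.   ] sd [0.021 0.014 0.024] F [ 1.1 -2.   5.5] yaw -0.9914 efforts [  1.28 -68.35 -47.87   0.75   0.28  -0.  ]
```

Request:
step_arm --commands '[[[0,0,0,0,0,0.03],[0,0,0,0,0,0.06],[0,0,0,0,0,0.09],[0,0,0,0,0,0.12]]]'

```text
time_s: 36.02
eef_pos: [0.5268, 0.1685, 0.0634]
tcp_rot: [-3.142, 0.001, -1.112]
ft_force: [0.4, -1.4, 6.5]
gripper_width: 0.0232
```

```bash
python3 a.py
```

```text
36.425 T [-0.118 -0.075  0.012] sd [0.026 0.035 0.029] F [ 0.6 -0.7  6.1] yaw -1.1114 efforts [  0.38 -68.22 -48.01   0.22   0.11  -0.  ]
```

Free play confirmed (torque 0). Approaching the next contact gently.

Request:
step_arm --commands '[[[0,0,0,0,0,0.03],[0,0,0,0,0,0.06],[0,0,0,0,0,0.09],[0,0,0,0,0,0.12]]]'

```text
time_s: 36.92
eef_pos: [0.5269, 0.1684, 0.0634]
tcp_rot: [-3.142, 0.0, -1.232]
ft_force: [1.5, -1.9, 5.5]
gripper_width: 0.0236
```

```bash
python3 a.py
```

```text
37.325 T [-0.361 -0.202 -0.002] sd [0.016 0.022 0.028] F [ 1.  -1.6  5.5] yaw -1.2313 efforts [ 1.020e+00 -6.831e+01 -4.791e+01  6.100e-01  2.300e-01  1.000e-02]
```

Request:
step_arm --commands '[[[0,0,0,0,0,0.02],[0,0,0,0,0,0.04],[0,0,0,0,0,0.06],[0,0,0,0,0,0.08]]]'

```text
time_s: 37.83
eef_pos: [0.527, 0.1682, 0.0634]
tcp_rot: [-3.141, 0.0, -1.312]
ft_force: [1.5, -2.4, 5.3]
gripper_width: 0.0234
```

```bash
python3 a.py
```

```text
38.225 T [-0.606 -0.318  0.036] sd [0.032 0.017 0.033] F [ 1.2 -3.   5.4] yaw -1.3115 efforts [ 1.760e+00 -6.842e+01 -4.779e+01  1.060e+00  3.900e-01  3.000e-02]
```

Request:
step_arm --commands '[[[0,0,0,0,0,0.02],[0,0,0,0,0,0.04],[0,0,0,0,0,0.06],[0,0,0,0,0,0.08]]]'

```text
time_s: 38.72
eef_pos: [0.5271, 0.1682, 0.0634]
tcp_rot: [-3.141, -0.0, -1.392]
ft_force: [2.3, -3.3, 6.0]
gripper_width: 0.0236
```

```bash
python3 a.py
```

```text
39.125 T [-0.764 -0.518  0.069] sd [0.024 0.016 0.023] F [ 2.6 -3.7  5. ] yaw -1.3912 efforts [  2.22 -68.49 -47.5    1.36   0.64   0.07]
```

Request:
step_arm --commands '[[[0,0,0,0,0,0.02],[0,0,0,0,0,0.04],[0,0,0,0,0,0.06],[0,0,0,0,0,0.06]]]'

```text
time_s: 39.62
eef_pos: [0.5271, 0.1682, 0.0634]
tcp_rot: [-3.141, -0.0, -1.451]
ft_force: [2.8, -4.7, 4.7]
gripper_width: 0.0235
```

```bash
python3 a.py
```

```text
40.025 T [-0.808 -0.571  0.147] sd [0.032 0.028 0.014] F [ 2.7 -3.6  5.1] yaw -1.4511 efforts [  2.3  -68.47 -47.4    1.46   0.7    0.13]
```

Request:
step_arm --commands '[[[0,0,0,0,0,0.02],[0,0,0,0,0,0.04],[0,0,0,0,0,0.05],[0,0,0,0,0,0.05]]]'

```text
time_s: 40.52
eef_pos: [0.5271, 0.1681, 0.0634]
tcp_rot: [-3.141, -0.0, -1.501]
ft_force: [3.0, -4.2, 5.3]
gripper_width: 0.0235
```

```bash
python3 a.py
```

```text
40.925 T [-0.829 -0.579  0.177] sd [0.025 0.029 0.032] F [ 2.6 -3.8  4.8] yaw -1.501 efforts [  2.3  -68.47 -47.37   1.51   0.73   0.18]
```

Request:
step_arm --commands '[[[0,0,0,0,0,0.02],[0,0,0,0,0,0.04],[0,0,0,0,0,0.05],[0,0,0,0,0,0.05]]]'

```text
time_s: 41.42
eef_pos: [0.5271, 0.1681, 0.0634]
tcp_rot: [-3.141, -0.0, -1.551]
ft_force: [2.5, -4.3, 5.4]
gripper_width: 0.0238
```

```bash
python3 a.py
```

```text
41.825 T [-0.84  -0.626  0.198] sd [0.033 0.034 0.042] F [ 2.6 -3.8  5.1] yaw -1.5511 efforts [  2.36 -68.45 -47.32   1.56   0.75   0.2 ]
```

The torque climbs again to 0.20, past the 0.12 friction, at the same place one flat on. So the screw is firm. Releasing and withdrawing.

Request:
step_arm --commands '[[[0,0,0,0,0,0],[0,0,0,0,0,0],[0,0,0,0,0,0],[0,0,0,0,0,0],[0,0,-0.02,0,0,0],[0,0,-0.05,0,0,0],[0,0,-0.1,0,0,0],[0,0,-0.15,0,0,0]]]' --grip 0.055

```text
time_s: 42.82
eef_pos: [0.5266, 0.1682, 0.2148]
tcp_rot: [3.141, 0.0, -1.551]
ft_force: [1.5, 0.4, -0.1]
gripper_width: 0.0551
```

Request:
step_arm --commands '[[[0,0,-0.03,0,0,0],[0,0,-0.03,0,0,0],[0,0,-0.03,0,0,0]]]'

```text
time_s: 43.2
eef_pos: [0.5267, 0.1682, 0.2424]
tcp_rot: [3.141, -0.0, -1.551]
ft_force: [0.5, -0.2, -0.5]
gripper_width: 0.0552
```

```bash
python3 s.py; python3 - <<'E'
from h import *
c=cap('wrist'); t=cap('scene')
a=cv2.resize(c['color'][100:260,210:430],None,fx=1.9,fy=1.9); b=cv2.resize(t['color'][120:230,160:440],None,fx=2.8,fy=2.4)
o=np.zeros((304+b.shape[0],784,3),np.uint8);o[:304,:a.shape[1]]=a;o[304:,:b.shape[1]]=b
cv2.imwrite('pics/end.png',o[:,:,::-1]); print(proj(t,[[.5275,.168,.103],[.5275,.168,.053],[.5275,.168,.04]]),o.shape)
E
```

```text
t 43.2 [0.5267 0.1682 0.2424] [ 3.141 -0.    -1.551] F [ 0.5 -0.2 -0.5] Ftool [ 0.2 -0.5  0.5] T [ 0.001 -0.034 -0.009] 0.05516272907807766 q6 1.721
[[366.35980556 159.62324683]
 [364.94749329 175.4866593 ]
 [364.59091636 179.49181242]] (568, 784, 3)
```

View pics/end.png

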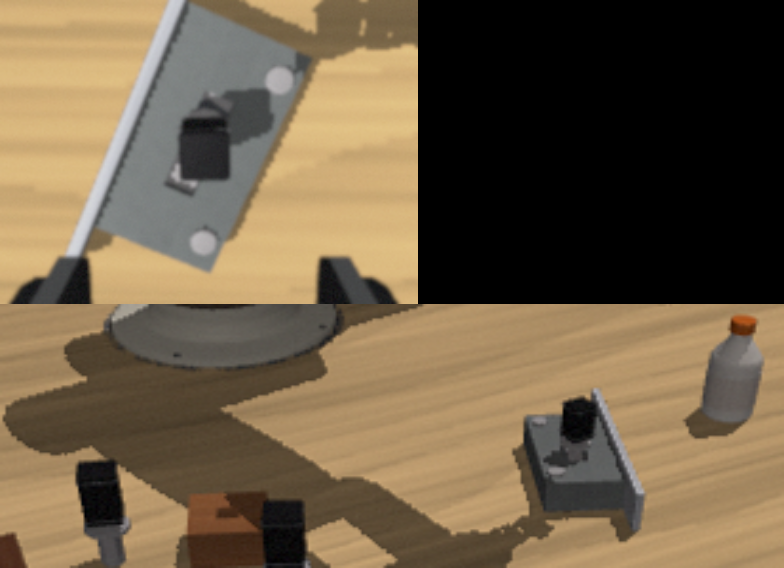

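Pictures viewed: 12. The key stands upright in the slot; its handle top is at crop (578,399), against 399 predicted for full seating. The block is empty, and the glue bottle is undisturbed. Handing in.

```bash
python3 -c "
from plant import ctrl; print(ctrl.close_job())"
```

```text
the job is handed in; nothing more can be done
None
```

The job is handed in at about 43 s of the 72 s allowed. I believe the screw is at its end stop, but I judged that from torque alone, not from the screw's angle. The key is standing fully seated in the socket.

- **Seating:** I took the smallest key from the wooden block, found the socket by camera and contact, and seated the key. It touched bottom at about 15 N.
- **Turning:** I turned it clockwise in regrasped quarter turns. Normal driving torque was about 0.12 N m. I was slow to recognise the end stop. Torque rose to about 0.25 N m, and the key appears to have ridden over one flat. It then ran free, and I turned it on to the next contact, where torque climbed to about 0.20 N m and I stopped. No reading came near 1 N m.
- **Last checks:** With the gripper clear, the key stands upright, and its handle top is where full seating predicts (399 px seen and predicted). The robot touches nothing.
- **Bystanders:** The glue bottle looks undisturbed. I never reached near the try square or the offcut, but I did not check their positions in the last picture.

**What disagreed:**
- **Key rotation:** My total before the torque rise was about 0.2 rad more than my estimate of the screw's starting angle allowed. I put this down to soft contact in the socket.
- **Firm reading:** The "firm" torque was low, only about 0.08 N m above the running friction when I stopped.

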